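# Slide the hall bin to its next stop and hold its sprung lid just short of tipping open

## Robot

A 7-joint arm with a two-finger parallel gripper is mounted at the origin on the work surface. World frame = base frame: x ahead of the robot, y to its left, z up, the work surface at z = 0. Lengths are in m, angles in degrees, forces in N, time in s.
With the tool pointing down it reaches from about 0.35 to 0.775 m from the base axis. Payload 3.1 kg.
Tool frame: the origin (TCP) lies on the centre line of the jaws, within the pads' length; the fingertips stand 17 mm ahead of it and the grasp point (between the pads) lies 2 mm behind it (robot.tip_reach is the distance from the TCP to the fingertips, in m); z points along the fingers, y is the direction in which the jaws open and shut (so a half turn about z gives the same grasp; the last joint's range is limited). The gripper opens to 85 mm and grips with 20 to 120 N. Pads are 22 mm wide; open, the fingers measure 114 mm over their backs; the gripper's body (76 mm by 85 mm) begins 54 mm behind the grasp point. The pads swing forward as they close: fully open they stand 13 mm farther back than shut.
Start: joints at [-76.702, 17.813, 0.802, 86.603, -0.252, 75.585, -1.558], TCP at [0.149, 0.53, 0.248] pointing down, gripper open.
Joint ranges: [-154.91, 154.91], [-16.99, 109.72], [-72.82, 74.43], [7.12, 147.25], [-82.49, 262.49], [11.32, 116.49], [-174.64, 174.64]. Speed limits (degrees/s): [159.86, 159.86, 180, 180, 180, 180, 180].

## Interface

Orientations are given as [roll, pitch, yaw] about the fixed x, y, z axes, in that order (R = Rz(yaw) Ry(pitch) Rx(roll)).
In Python, from station import robot, fingers, vision, workorder, recognise gives the robot as it stands. Calls block until the motion is done:
- robot.move_to(position, orientation): joint-space move of the TCP to a pose.
- robot.line_to(position, orientation=None, velocity=0.15, f_stop=None): straight line of the TCP; orientation=None keeps the orientation; velocity is the mean speed in m/s. With f_stop (N) it stops when the force on the tool has changed by that much, and returns True; else False.
- robot.move_j(angles): joint-space move.
- fingers.gripper_to(opening, force=None): opening from 0.0 (shut) to 1.0 (fully open); force is the grip in N (None keeps the last); returns when the fingers have stopped.
- robot.pause(seconds).
- robot.inverse_kinematics(position, orientation): joint angles nearest the present ones, or None.
- vision.grab_frame(name): name is "scene" or "top" or "wrist"; returns the picture (384x512x3 uint8, red, green, blue); there is no depth.
- vision.calibration(name): a dict with "mtx" (3x3 intrinsics, pixels), "extrinsics" (4x4, takes a point from world to camera coordinates); the wrist camera has in their place "T_tool_cam" (4x4, takes a point from camera to tool coordinates, whose origin is the TCP and whose axes are the flange's). Camera axes: x right, y up, looking along -z (the intrinsics and any distortion apply to the point x, -y, -z); pixel columns grow to the right and rows downward; lengths in m; the calibration is good to about 2 mm. The wrist camera is an equidistant fisheye: a pixel r from the principal point sees the ray r / f radians off the axis. A picture is of the moment at which its call begins: read the wrist's pose just before it. calibration takes no time and is no camera call.
A pose or a line that the arm cannot do raises robot.PlanningError and nothing moves.
- workorder.close_job(): hands the job in, once; it reports no verdict.
Trained networks look in the newest picture that a camera, given by its name, has taken for a name from the list of things; names that differ only in an ending like _2 or _b are one class to them, and where a whole thing is asked for, a point or a joint stands for the part that bears it (a point fixed in the world has none). Each returns a list of dicts, best first, with "p" (0 to 1); they miss things now and then, are a little off and sometimes report something else, mostly with a low value. They report only what shows in the picture. A call takes as long as a camera call.
- recognise(label, camera): "rect" ([centre column, centre row, width, height] in pixels, round what is visible of it).
Readings, each from a call of its own:
- robot.current_time_s(): time.
- robot.current_joint_positions(): joint angles.
- robot.current_dq(): joint speeds.
- robot.current_joint_torque(): joint torques, N m.
- robot.current_tool_pos(): TCP position.
- robot.current_eef_rot(): TCP orientation.
- robot.current_contact_force(): force on the tool from outside, world axes, zero at the start.
- robot.current_torque(): the same for the moment, N m.
- robot.current_finger_gap(): opening from 0.0 (shut) to 1.0 (fully open).
Only numpy, scipy, OpenCV 4.12 (cv2) and the standard library are available. Lean on these libraries where they do the work, as an engineer would, in place of code of your own. Each camera call takes 0.05 s, during which the arm holds its last target.

## Task

Someone is about to drop spent torch batteries into the small steel bin that rides on the rail: with its lid still shut, slide the bin along the rail to the next stop, so that it sits in the click of the first marker stud and does not run on to the far one. Then lift the lid by its tab past its balance point, where its spring would throw it open, ease it back to just short of that point, where it would fall shut if let go, and finish while still holding it there, at rest with the gripper. Leave the other things on the shelf where they are.

Things in the scene. Friction and masses are not known exactly. Their poses are not given: they have to be found in the camera images.
- rail: Fixed rail: aluminium plate 180 (x) x 500 (y) x 8 mm, two steel bars, a 22 mm high block at each end. Origin: centre of its underside. +y: the way the bin is to travel, away from its parked end; +x: from the lid's tab side to its hinge side. Two pairs of ridges across it are the stops; a dark stud 8 mm wide, 7 mm high on the plate's -x edge marks each. May be turned a little on the shelf.
- carriage (a joint): Travel of the bin's carriage along rail +y, m. Starts at 0 to 0.04; next stop (the goal) 0.14, far stop 0.26, end 0.29. Friction 2 N. At a stop a sprung ball drops between ridges that peak 7 mm before and after it: 8 to 10 N in all carries the bin over a ridge, then it snaps forward and centres itself. Bin and carriage: 0.7 kg, cannot tip or lift.
- stop_next (a point): Point fixed on the rail where point carriage_mid comes to lie when the bin sits in the next stop (22 mm above the shelf).
- carriage_mid (a point): Centre of the carriage's underside, 22 mm above the shelf. A small dark pointer (6 mm wide) juts out on its tab side, 48 mm from the middle towards rail +y; it stands at a stop's stud (stud 50 mm towards +y of the stop) when the bin is in that stop.
- bin_side (a point): Point on the middle of the bin's outer wall that faces rail -y (the side to push), 112 mm above the shelf. The bin is an open brushed-steel box 108 (x) x 130 (y) mm, turned with the rail, walls from 30 to 150 mm above the shelf; the shut lid's top is 160 mm above the shelf.
- lid (a joint): Opening of the lid, rad: 0 shut and level, grows as the tab rises, end stop 1.48. Balance point 1.05 (60 deg): below it spring and weight shut the lid, beyond it they throw it open. About 4 N at the tab lifts it from shut, falling to nothing at balance (0.8 N m per rad from there). Just short of balance: 42 to 58 deg (0.73 to 1.01). Past it: over 63 deg (1.10).
- lid_tab (a point): Grip point on the lid's tab, mid-thickness. The tab is a black bar 24 mm wide along rail y (pinch it across), 10 mm thick, jutting 58 mm from the lid's front edge in the lid's plane. This point is 38 mm out from that edge, 20 mm from the tip, 160 mm from the hinge axis, 153 mm above the shelf when shut. The tab can pivot between the pads, so the gripper may stay pointing down.
- lid_hinge (a point): Middle of the hinge axis, along rail y at the bin's rear (rail +x) top edge, 153 mm above the shelf. The lid, 124 mm front to back, 134 mm wide, 6 mm thick, is centred in height on it and swings up about it, the tab going up and towards rail +x.
- torch: Red plastic torch, 165 x 50 x 50 mm, lying behind the rail. Leave alone.
- coaster: White ceramic coaster, 96 mm across, 9 mm high, in front of the rail. Leave alone.
- lock_key: Bicycle lock key, aluminium with a black round head, 68 mm long, 5 mm high, in front of the rail. Leave alone.
- polish_tin: Aluminium tin, 76 mm across, 30 mm high, behind the rail. Leave alone.
- shoe_tree_a: Grey plastic shoe tree, 250 x 70 x 62 mm, past the rail's +y end. Leave alone.
- shoe_tree_b: Its twin, past the rail's -y end. Leave alone.

How it is judged (in metres and radians):
On the way, in this order (a step that is already met when the one before it is completed fails the run):
1. the bin sits in the next stop with its lid shut (value of joint carriage between 0.134 and 0.146 m and velocity of joint carriage between -0.01 and 0.01 m/s and value of joint lid below 0.1 rad), for 0.2 s.
2. the lid is raised past its balance point with the bin still in that stop (value of joint carriage between 0.134 and 0.146 m and value of joint lid above 1.1 rad), for 0.1 s.
At the end, for the whole second after the job is handed in: Ends holding: bin in the next stop (carriage 0.134 to 0.146 m); lid, after being past 1.10 rad, held still by the fingers (over 0.15 N, under 0.05 rad/s) at 0.73 to 1.01 rad, just short of balance at 1.05; the six other things within 30 mm of where they were (value of joint carriage between 0.134 and 0.146 m and value of joint lid between 0.73 and 1.01 rad and velocity of joint lid between -0.05 and 0.05 rad/s and contact force between the fingers and lid above 0.15 N and distance of each of torch, coaster, lock_key, polish_tin, shoe_tree_a, shoe_tree_b from where it was at the start of the episode below 0.03 m); the arm keeps its last pose, push and grip.
It fails at once if a bystander is pushed more than 30 mm (distance of any of torch, coaster, lock_key, polish_tin, shoe_tree_a, shoe_tree_b from where it was at the start of the episode above 0.03 m).
It also fails if it takes over 64 s, if anything falls off the work surface, if the arm or the gripper's body presses on something with over 40 N, if the wrist force passes 120 N, or if a joint passes its speed limit or range.

## Working session

There is one attempt and no reset: what is moved stays moved. The work goes in short steps, each a Python script; the robot and the scene stay as the last script left them, time stands still between calls to the robot, and variables do not carry over. Pictures are saved under pics/ and viewed, and the job is handed in when it is done.

```bash
ls; mkdir -p pics
python3 - <<'E'
from station import robot, fingers, vision, workorder, recognise
import cv2
for n in ["scene","top","wrist"]:
    im=vision.grab_frame(n); cv2.imwrite(f"pics/{n}0.png",im[:,:,::-1])
    print(n,vision.calibration(n))
    for l in ["rail","carriage","lid","lid_tab","lid_hinge","carriage_mid"]:
        try: print(l,[(r['rect'],round(r['p'],2)) for r in recognise(l,n)[:2]])
        except Exception as e: print(l,e)
print(robot.current_tool_pos(),robot.current_eef_rot(),robot.current_time_s(),robot.tip_reach)
E
```

```text
pics
scene {'mtx': array([[382.09442253,   0.        , 252.66834777],
       [  0.        , 382.09442253, 192.96796734],
       [  0.        ,   0.        ,   1.        ]]), 'extrinsics': array([[ 0.34145254,  0.93979553, -0.01394718, -0.23122942],
       [-0.79750547,  0.29754371,  0.52483595,  0.42943301],
       [ 0.49738838, -0.16808361,  0.85108913, -1.5042311 ],
       [ 0.        ,  0.        ,  0.        ,  1.        ]])}
rail [([229.8, 179.1, 52.3, 63.4], 0.54)]
carriage [([231.5, 188.9, 51.0, 82.6], 0.85)]
lid [([229.6, 179.2, 48.2, 60.6], 0.69)]
lid_tab [([230.6, 179.4, 52.5, 58.1], 0.93)]
lid_hinge [([231.8, 187.8, 57.5, 76.9], 0.59)]
carriage_mid [([229.7, 185.2, 54.7, 75.7], 0.68), ([228.2, 178.8, 50.3, 65.3], 0.49)]
top {'mtx': array([[360.14068288,   0.        , 259.80749131],
       [  0.        , 360.14068288, 194.58870414],
       [  0.        ,   0.        ,   1.        ]]), 'extrinsics': array([[ 0.00986652, -0.9999021 , -0.00992209,  0.0357464 ],
       [ 0.99356246,  0.00868313,  0.11295239, -0.61484052],
       [-0.11285518, -0.01097266,  0.99355086, -0.936304
[... 394 characters left out ...]
9, 84.9], 0.7)]
wrist {'mtx': array([[297.31863964,   0.        , 252.19933108],
       [  0.        , 297.31863964, 192.51322085],
       [  0.        ,   0.        ,   1.        ]]), 'T_tool_cam': array([[ 3.78270845e-04,  9.65069265e-01,  2.61994600e-01,
         6.75416705e-02],
       [ 9.99999603e-01, -5.76427867e-04,  6.79487757e-04,
         1.22414655e-03],
       [ 8.06773739e-04,  2.61994239e-01, -9.65069100e-01,
        -1.23383367e-01],
       [ 0.00000000e+00,  0.00000000e+00,  0.00000000e+00,
         1.00000000e+00]])}
rail []
carriage []
lid []
lid_tab []
lid_hinge []
carriage_mid []
[0.14871041 0.52954556 0.24832507] [1.79995620e+02 2.39290653e-03 1.64315877e+02] 1.05 0.017
```

View pics/scene0.png

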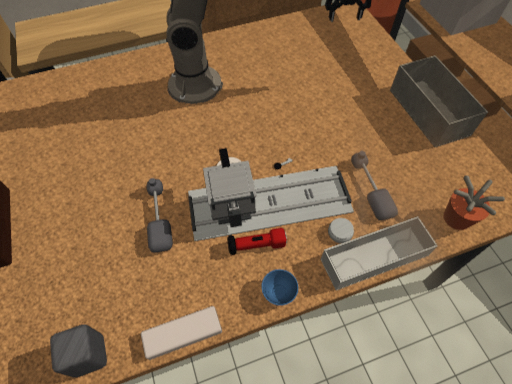

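```bash
python3 -c "
import cv2
a=cv2.imread('pics/top0.png');cv2.imwrite('pics/top0c.png',cv2.resize(a[90:310,130:450],None,fx=2.5,fy=2.5,interpolation=2))"
```

```text
(no output)
```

View pics/top0c.png

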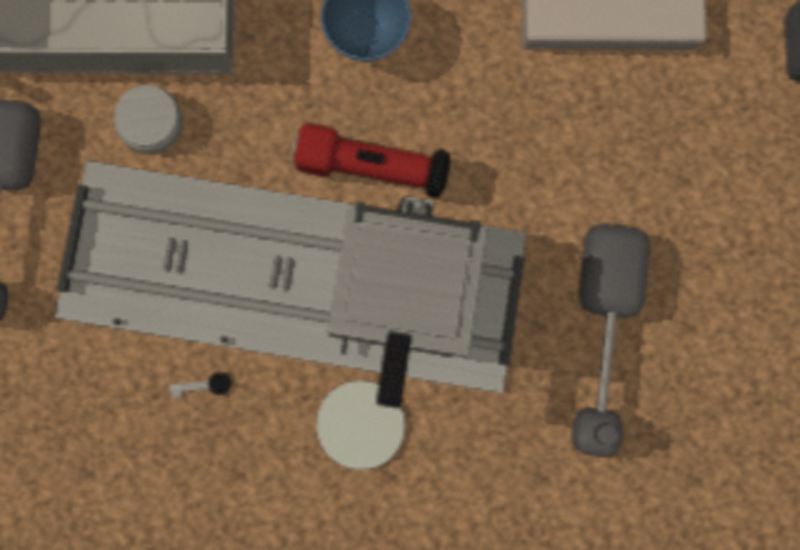

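```bash
cat > h.py <<'E'
from station import robot, fingers, vision, workorder, recognise
import numpy as np, cv2
from scipy.optimize import least_squares
def proj(P,cam):
    c=vision.calibration(cam);E=c['extrinsics'];p=(E[:3,:3]@np.atleast_2d(P).T).T+E[:3,3]
    q=p*[1,-1,-1]; uv=(c['mtx']@q.T).T
    return uv[:,:2]/uv[:,2:]
def back(uv,z,cam):
    c=vision.calibration(cam);E=c['extrinsics'];K=c['mtx']
    d=np.array([(uv[0]-K[0,2])/K[0,0],-(uv[1]-K[1,2])/K[1,1],-1.])
    R=E[:3,:3];C=-R.T@E[:3,3];d=R.T@d
    return C+d*(z-C[2])/d[2]
def T(p,yaw,P):
    P=np.atleast_2d(np.array(P,float));c,s=np.cos(yaw),np.sin(yaw)
    return np.c_[p[0]+c*P[:,0]-s*P[:,1],p[1]+s*P[:,0]+c*P[:,1],P[:,2]]
E
python3 - <<'E'
from h import *
crop=lambda q:np.array(q,float)/2.5+[130,90]-.3
corn=crop([(87,162),(525,230),(505,390),(57,318)])
pts=[[.09,.25,.008],[.09,-.25,.008],[-.09,-.25,.008],[-.09,.25,.008]]
st=crop([(119,321),(227,340)])
f=lambda v:np.r_[(proj(T(v[:2],v[2],pts),'top')-corn).ravel(),(proj(T(v[:2],v[2],[[-.088,v[3]+.12,.015],[-.088,v[3],.015]]),'top')-st).ravel()]
s=least_squares(f,[.55,0,.1,.05]);print(s.x,np.degrees(s.x[2]),s.fun.round(1))
p,yaw=s.x[:2],s.x[2]
for n,u in dict(tabtipL=(377,403),tabtipR=(402,406),lidFL=(331,335),lidFR=(465,352),lidRL=(350,207),tabrootL=(388,334),tabrootR=(411,337)).items():
    w=back(crop(u),.156 if 'z' not in n else 0,'top')
    d=w[:2]-p;c,sn=np.cos(yaw),np.sin(yaw)
    print(n,w,'rail',[c*d[0]+sn*d[1],-sn*d[0]+c*d[1]])
a=cv2.imread('pics/scene0.png');cv2.imwrite('pics/scene0c.png',cv2.resize(a[130:260,170:370],None,fx=4,fy=4,interpolation=2))
E
```

```text
[ 0.6059845   0.07814552 -0.15116651  0.05797806] -8.661203038634048 [-0.1 -1.3  1.  -0.6  0.  -0.1 -0.5 -0.6 -0.2  1.5 -0.2  1. ]
tabtipL [ 0.46988289 -0.00909889  0.156     ] rail [np.float64(-0.12141124844959116), np.float64(-0.10674522040323017)]
tabtipR [ 0.46737378 -0.0322444   0.156     ] rail [np.float64(-0.12040623240430377), np.float64(-0.13000462774212856)]
lidFL [0.5323087  0.03409564 0.156     ] rail [np.float64(-0.06620206791578588), np.float64(-0.05464248536606582)]
lidFR [ 0.51770719 -0.09087161  0.156     ] rail [np.float64(-0.06181806788485299), np.float64(-0.18038348068677085)]
lidRL [0.65373654 0.01715722 0.156     ] rail [np.float64(0.056391803524826235), np.float64(-0.05310174220594035)]
tabrootL [ 0.53374891 -0.01915651  0.156     ] rail [np.float64(-0.0567589603383049), np.float64(-0.1070704674424847)]
tabrootR [ 0.53115915 -0.04062633  0.156     ] rail [np.float64(-0.05608602228729087), np.float64(-0.12868543898634102)]
```

View pics/scene0c.png

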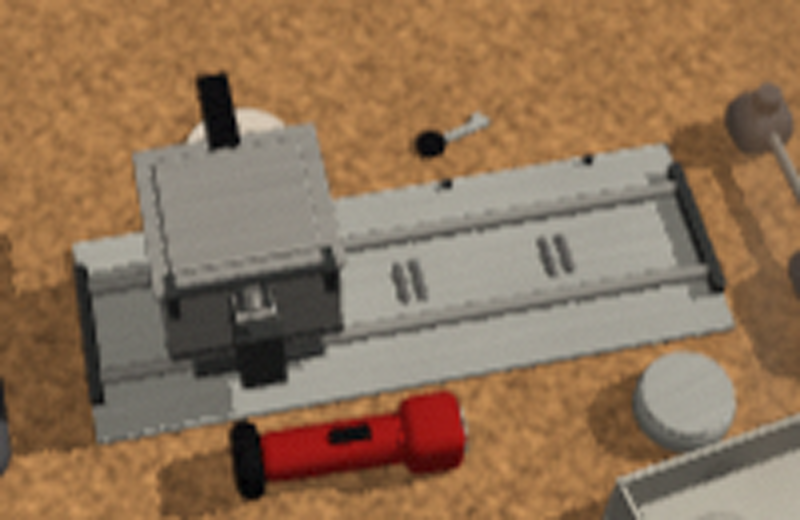

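Run:
```python
from h import *
ct=lambda q:np.array(q,float)/2.5+[130,90]-.3
cs=lambda q:np.array(q,float)/4+[170,130]-.37
pts=[[.09,.25,.008],[.09,-.25,.008],[-.09,-.25,.008],[-.09,.25,.008]]
tt=ct([(87,162),(525,230),(505,390),(57,318),(119,321),(227,340)])
ss=cs([(733,328),(98,442),(72,245),(668,145),(588,160),(446,185)])
# carriage : lid corners top z .156, tab tip
lt=ct([(331,335),(465,352),(377,403),(402,406)]); ls=cs([(316,125),(134,155),(223,73),(197,77)])
def f(v,S=('top','scene')):
    P=T(v[:2],v[2],pts+[[-.088,v[3]+.12,.015],[-.088,v[3],.015]])
    h=v[5]
    L=T(v[:2],v[2],[[h-.122,v[4]+.067,.156],[h-.122,v[4]-.067,.156],[h-.18,v[4]+.012,.156],[h-.18,v[4]-.012,.156]])
    o=[]
    if 'top' in S:o+=[proj(P,'top')-tt,proj(L,'top')-lt]
    if 'scene' in S:o+=[proj(P,'scene')-ss,proj(L,'scene')-ls]
    return np.vstack(o).ravel()
for S in [('top',),('scene',),('top','scene')]:
    s=least_squares(f,[.6,.08,-.15,.058,-.118,.06],args=(S,),loss='soft_l1');print(S,s.x.round(4),np.abs(s.fun).max())
np.save('fit.npy',s.x); print(s.fun.reshape(-1,2).round(1).tolist())
```

```text
('top',) [ 0.6057  0.0781 -0.1494  0.058  -0.1179  0.059 ] 1.9656514866961743
('scene',) [ 0.6071  0.0811 -0.1604  0.0586 -0.1187  0.0604] 1.3500321793949013
('top', 'scene') [ 0.6067  0.0793 -0.1552  0.058  -0.1185  0.0592] 1.9063133664775194
[[-0.3, -1.9], [0.6, -0.5], [-0.6, 0.0], [-0.9, -1.3], [-0.7, 1.0], [-0.8, 0.6], [-1.7, -1.9], [1.5, 0.8], [-0.8, -0.4], [-0.6, 0.1], [0.7, 0.4], [-1.0, 1.2], [-0.7, 0.3], [-0.7, -0.2], [-1.1, -1.1], [-1.0, -1.3], [-0.9, -0.5], [-1.2, -0.4], [0.6, 0.1], [-0.9, 0.4]]
```

```bash
cat >> h.py <<'E'
v=np.load('fit.npy'); p0,yaw=v[:2],v[2]
def W(x,y,z): return T(p0,yaw,[[x,y,z]])[0]
def railxy(w):
    d=np.array(w[:2])-p0;c,s=np.cos(yaw),np.sin(yaw);return np.array([c*d[0]+s*d[1],-s*d[0]+c*d[1]])
YD=180+np.degrees(yaw)
def fy(): 
    F=np.array(robot.current_contact_force());return np.r_[(-np.sin(yaw)*F[0]+np.cos(yaw)*F[1]),np.cos(yaw)*F[0]+np.sin(yaw)*F[1],F[2]]
E
python3 - <<'E'
from h import *
from scipy.spatial.transform import Rotation as R
o=[155,0,YD]; M=R.from_euler('xyz',o,degrees=True).as_matrix(); print(M)
off=.017*M[:,2]+.0145*M[:,1]   # outer tip corner
wall=v[4]-.065
def tcp(y,z=.105): return W(0,y,z)-off
robot.move_to(tcp(wall-.05,.24),o)
fingers.gripper_to(0.0)
robot.line_to(tcp(wall-.05),o,velocity=.2)
r=robot.line_to(tcp(wall+.015),o,velocity=.03,f_stop=1.5)
t=robot.current_tool_pos(); print(r,t,'gap rail y of tip',railxy(t+off)[1],'pred wall',wall,fy(),robot.current_time_s())
im=vision.grab_frame('scene');cv2.imwrite('pics/c1.png',cv2.resize(im[110:260,150:350,::-1],None,fx=4,fy=4,interpolation=2))
E
```

```text
[[-0.98798146  0.1400902   0.06532513]
 [ 0.15457243  0.89541529  0.41753901]
 [ 0.          0.42261826 -0.90630779]]
True [ 0.5754696  -0.11918607  0.11373285] gap rail y of tip -0.18063318887395444 pred wall -0.1835233709802202 [-0.31094758 -0.11974419 -0.05193809] 7.0833
```

View pics/c1.png

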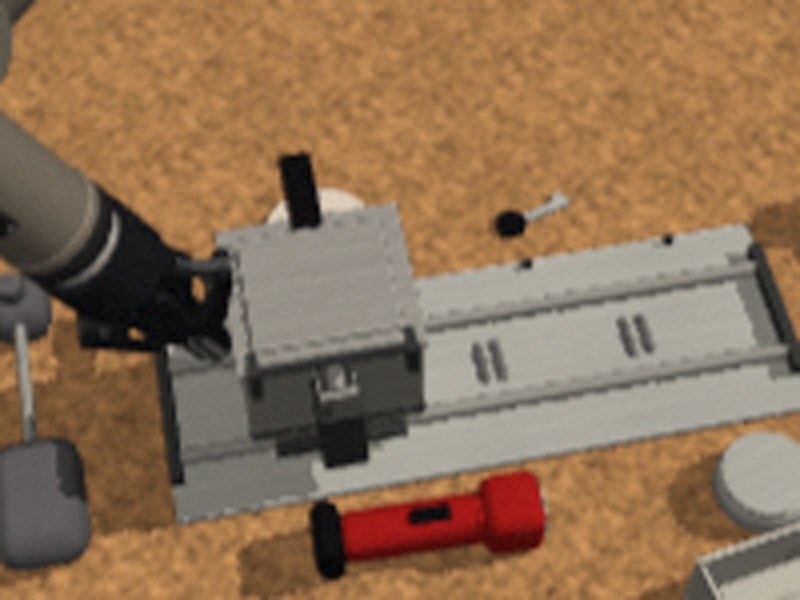

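Run:
```python
from h import *
t0=np.array(robot.current_tool_pos()); d=np.array([-np.sin(yaw),np.cos(yaw),0])
np.save('t0.npy',t0)
robot.line_to(t0+d*.104,velocity=.07); print(fy(),robot.current_time_s())
s=.104; mx=0
while s<.1255:
    s+=.0012; robot.line_to(t0+d*s,velocity=.02); F=fy(); a=(np.array(robot.current_tool_pos())-t0)@d
    print(round(s,4),round(a,4),F.round(2)); 
    if mx<-4.5 and F[0]>-1.2: break
    mx=min(mx,F[0])
print(robot.current_time_s())
for c in ['scene','top']:
    im=vision.grab_frame(c);im=im[110:260,190:390] if c=='scene' else im[110:260,130:330]
    cv2.imwrite(f'pics/d_{c}.png',cv2.resize(im[:,:,::-1],None,fx=4,fy=4,interpolation=2))
```

```text
[0.44048488 0.10864793 0.26371099] 8.7667
0.1052 0.1049 [-1.41  0.37 -0.62]
0.1064 0.1061 [-1.09  0.19  0.86]
0.1076 0.1077 [-1.48 -0.11  1.66]
0.1088 0.1091 [-1.54  0.69  0.59]
0.11 0.1103 [-1.37 -0.17  0.37]
0.1112 0.1114 [-1.72  0.47  1.03]
0.1124 0.1126 [-1.26  0.03  1.  ]
0.1136 0.1136 [-1.66  1.14  1.79]
0.1148 0.114 [-3.72  0.6   1.65]
0.116 0.1142 [-6.13 -0.51  1.56]
0.1172 0.1144 [-7.05 -1.38  2.6 ]
0.1184 0.1152 [-8.63 -0.82  2.84]
0.1196 0.1179 [-5.5   0.16  1.46]
0.1208 0.121 [-3.51  0.38  0.95]
0.122 0.1233 [-1.11  0.1  -0.09]
12.5167
```

View pics/d_scene.png

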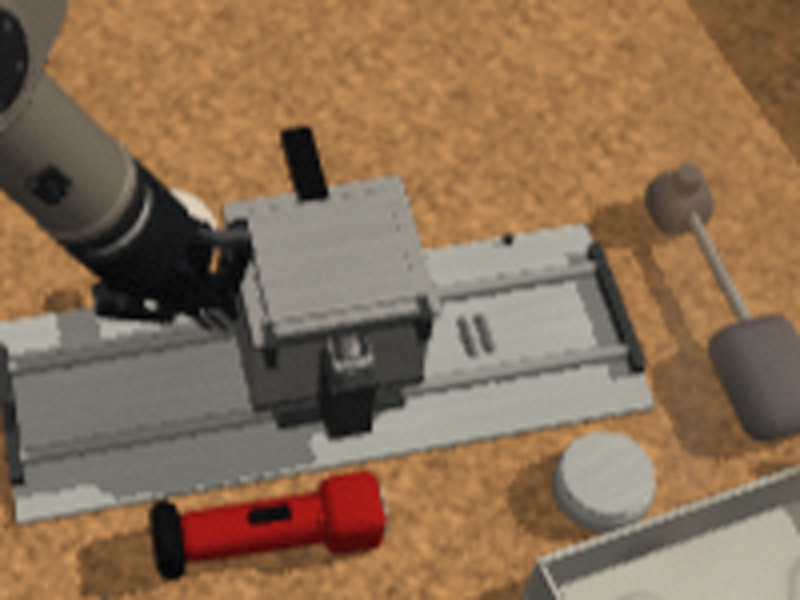

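View pics/d_top.png

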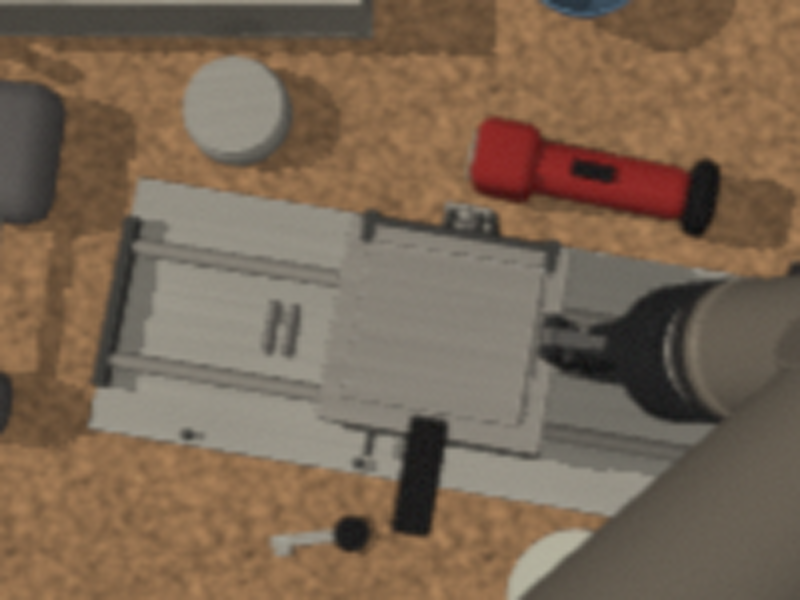

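Run:
```python
from h import *
t=np.array(robot.current_tool_pos()); d=np.array([-np.sin(yaw),np.cos(yaw),0])
robot.line_to(t-d*.05,velocity=.12)
robot.line_to(t-d*.06+[0,0,.15],velocity=.25)
o=[180,0,YD]; stop=v[3]-.05
P=W(v[5]-.160,stop,.153)
robot.move_to(P+[0,0,.13],o); fingers.gripper_to(.75,force=40)
print(robot.current_tool_pos(),robot.current_time_s(),robot.current_contact_force())
for c in ['scene','top','wrist']:
    im=vision.grab_frame(c);cv2.imwrite(f'pics/e_{c}f.png',im[:,:,::-1]);im=im[110:260,190:390] if c=='scene' else im[110:260,130:330] if c=='top' else im
    cv2.imwrite(f'pics/e_{c}.png',cv2.resize(im[:,:,::-1],None,fx=4 if c!='wrist' else 1.5,fy=4 if c!='wrist' else 1.5,interpolation=2))
    print(c,[(r['rect'],round(r['p'],2)) for r in recognise('lid_tab',c)[:2]])
```

```text
[0.50836895 0.10258581 0.28298669] 15.2917 [-0.38162145 -0.3139214   0.38320979]
scene [([273.2, 171.6, 52.3, 60.2], 0.77), ([270.3, 192.7, 168.2, 100.6], 0.51)]
top [([271.7, 261.3, 31.8, 34.6], 0.66), ([241.5, 191.3, 56.8, 60.0], 0.56)]
wrist [([248.8, 242.3, 137.4, 158.8], 0.78), ([447.0, 229.6, 54.3, 137.4], 0.19)]
```

View pics/e_scene.png

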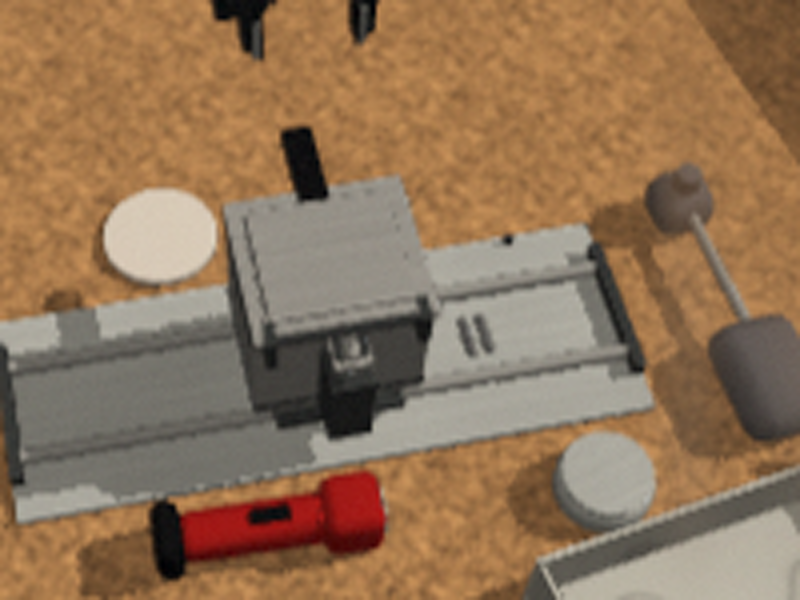

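View pics/e_wrist.png

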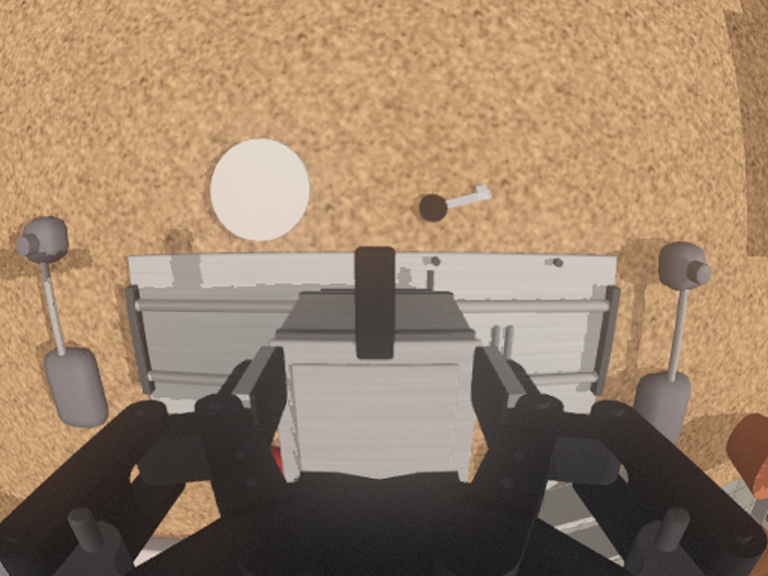

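View pics/e_top.png

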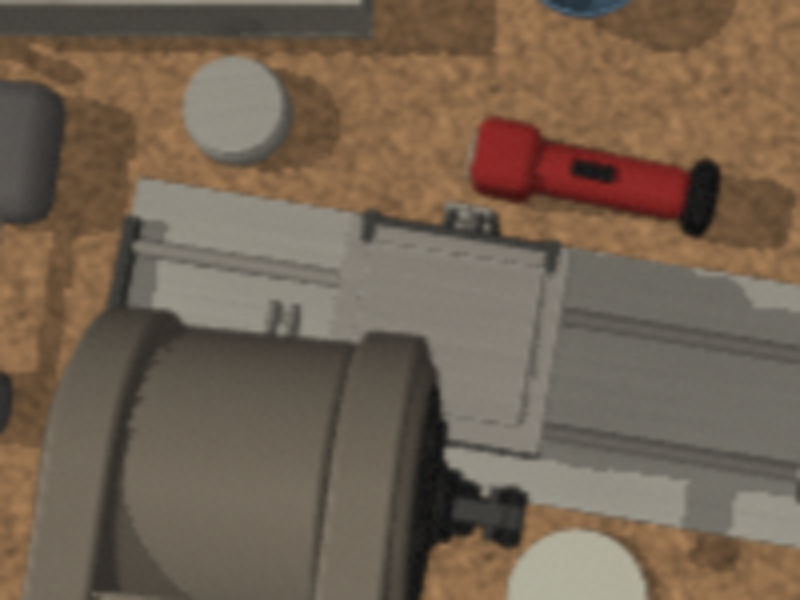

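Run:
```python
from h import *
from scipy.spatial.transform import Rotation as R
c=vision.calibration('wrist');K=c['mtx'];A=c['T_tool_cam']
t=np.array(robot.current_tool_pos());M=R.from_euler('xyz',robot.current_eef_rot(),degrees=True).as_matrix()
def bw(px,z):
    u=(np.array(px)-[K[0,2],K[1,2]])/K[0,0];r=np.hypot(*u)
    d=np.array([u[0]/r*np.sin(r),-u[1]/r*np.sin(r),-np.cos(r)])
    C=t+M@A[:3,3];d=M@A[:3,:3]@d
    return C+d*(z-C[2])/d[2]
for n,px,z in [('tipL',(356,250),.158),('tipR',(394,250),.158),('rootL',(357,355),.158),('rootR',(394,355),.158),('stud1',(435,261),.015),('stud2',(557,262),.015),('plate',(130,256),.008),('plate',(615,256),.008)]:
    print(n,railxy(bw(np.array(px)/1.5-.15,z)).round(4))
print('exp tip x',v[5]-.18,'stop',v[3]-.05, 'tcp',railxy(t))
```

```text
tipL [-0.1237 -0.0035]
tipR [-0.1237  0.018 ]
rootL [-0.0594 -0.0038]
rootR [-0.0594  0.0187]
stud1 [-0.0882  0.06  ]
stud2 [-0.0887  0.1779]
plate [-0.0946 -0.2431]
plate [-0.0946  0.2463]
exp tip x -0.12084238336507534 stop 0.007960550417822974 tcp [-0.10088449  0.00805553]
```

Run:
```python
from h import *
o=[180,0,YD]
P=W(-.1015,.0075,.151)
print(robot.line_to(P,o,velocity=.08,f_stop=8),robot.current_tool_pos(),robot.current_time_s())
print(fingers.gripper_to(0.0,force=40),robot.current_finger_gap(),fy().round(2),robot.current_tool_pos())
for c in ['scene','wrist']:
    im=vision.grab_frame(c);im=im[110:260,190:390] if c=='scene' else im
    cv2.imwrite(f'pics/g_{c}.png',cv2.resize(im[:,:,::-1],None,fx=4 if c!='wrist' else 1.5,fy=4 if c!='wrist' else 1.5,interpolation=2))
```

```text
False [0.50795694 0.10247362 0.15142844] 17.3917
False 0.27469074417968387 [ 0.19 -0.33  2.24] [0.50776842 0.10290138 0.15129626]
```

View pics/g_scene.png

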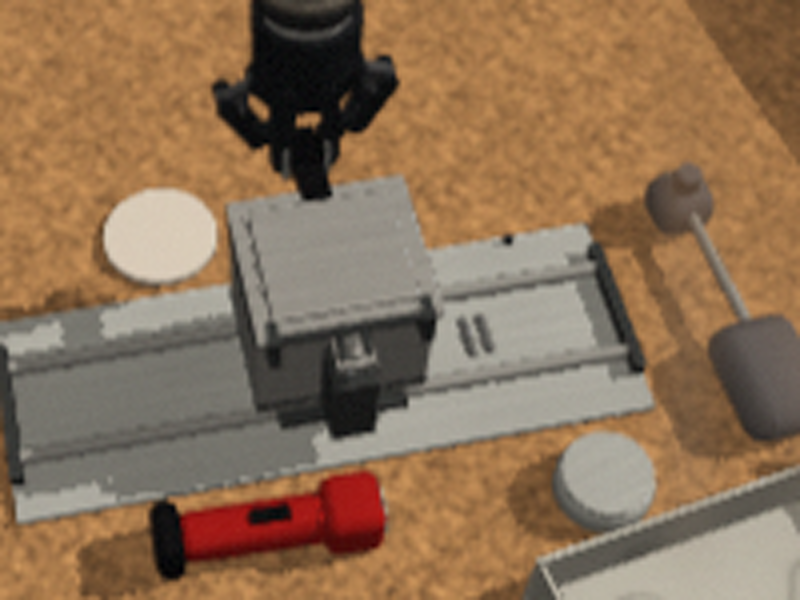

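View pics/g_wrist.png

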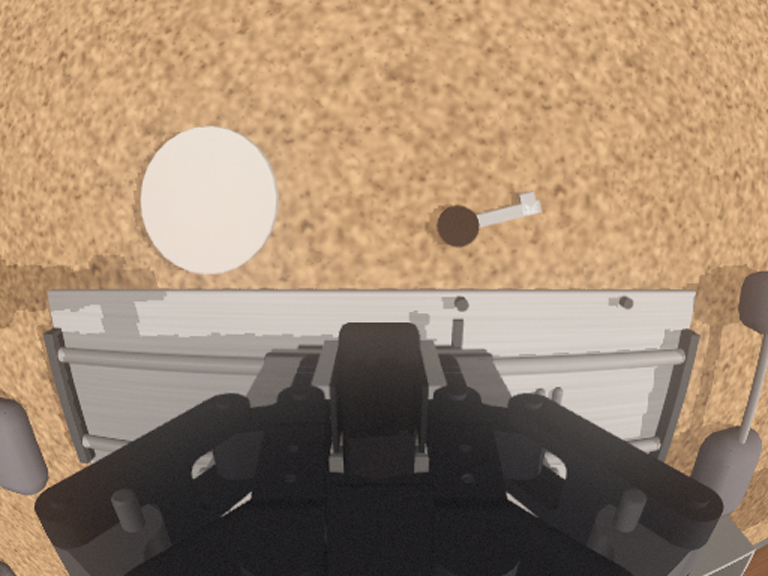

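```bash
cat >> h.py <<'E'
hx,hz=.0585,.153
def arc(a,r,y,a0=0):  # rail x,z of TCP
    return W(hx-r*np.cos(a),y,hz+r*np.sin(a)-.002)
E
python3 - <<'E'
from h import *
t=np.array(robot.current_tool_pos());rx,ry=railxy(t);r=hx-rx;print(rx,ry,r)
np.save('grip.npy',[r,ry])
for a in [5,12,20,28,36,44]:
    robot.line_to(arc(np.radians(a),r,ry),velocity=.06)
    q=np.array(robot.current_tool_pos());x,y=railxy(q)
    print(a,fy().round(2),round(robot.current_finger_gap(),3),round(np.degrees(np.arctan2(q[2]+.002-hz,hx-x)),1))
print(robot.current_time_s())
for c in ['scene','wrist']:
    im=vision.grab_frame(c);im=im[110:260,190:390] if c=='scene' else im
    cv2.imwrite(f'pics/h_{c}.png',cv2.resize(im[:,:,::-1],None,fx=4 if c!='wrist' else 1.5,fy=4 if c!='wrist' else 1.5,interpolation=2))
E
```

```text
-0.10138006893616118 0.008024132817095134 0.1598800689361612
5 [ 1.05  2.88 -6.29] 0.273 4.9
12 [ 1.54  1.66 -4.77] 0.27 12.1
20 [ 0.92 -0.53 -3.53] 0.271 20.1
28 [ 2.12 -1.28 -3.67] 0.265 28.1
36 [ 1.18 -1.57 -2.6 ] 0.27 36.2
44 [ 1.56 -0.3  -2.94] 0.272 44.2
20.8917
```

View pics/h_scene.png

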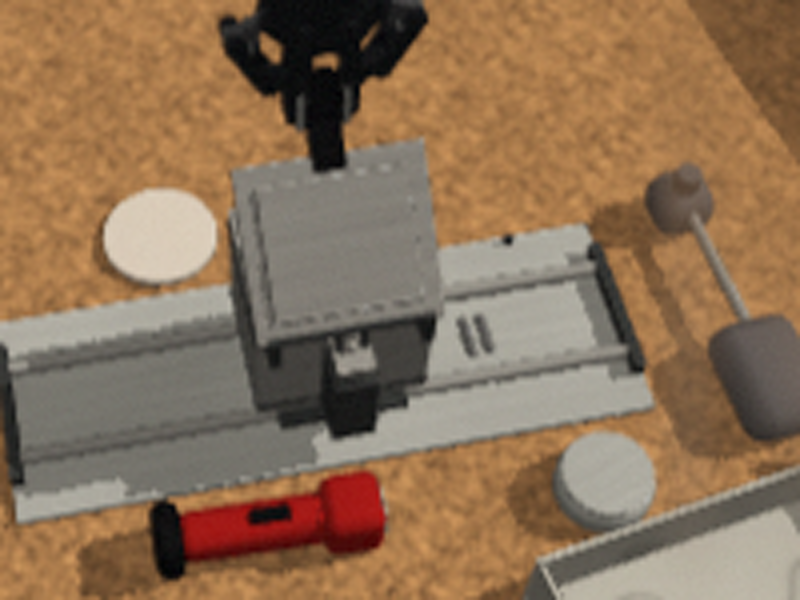

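View pics/h_wrist.png

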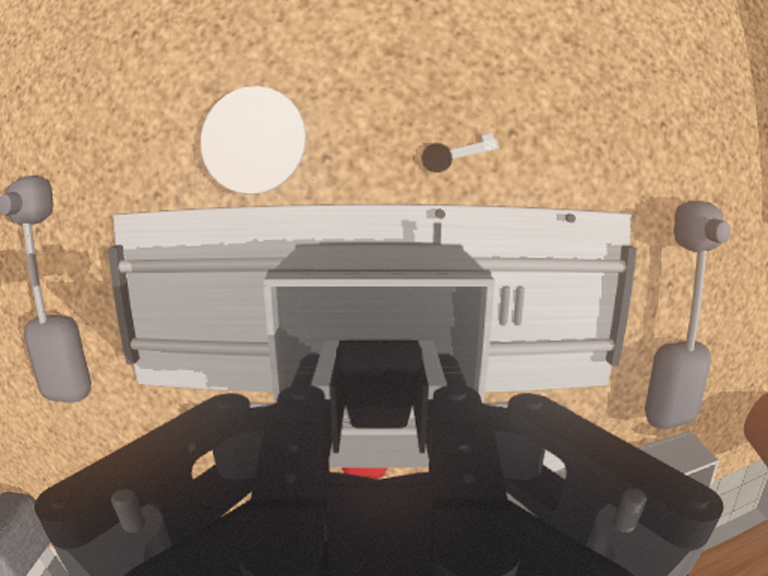

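Run:
```python
from h import *
r,ry=np.load('grip.npy')
def pr(a):
    q=np.array(robot.current_tool_pos());x,y=railxy(q)
    print(a,fy().round(2),round(robot.current_finger_gap(),3),round(np.degrees(np.arctan2(q[2]+.002-hz,hx-x)),1),round(robot.current_time_s(),2))
def snap(n):
  for c in ['scene','wrist']:
    im=vision.grab_frame(c);im=im[90:240,190:390] if c=='scene' else im
    cv2.imwrite(f'pics/{n}_{c}.png',cv2.resize(im[:,:,::-1],None,fx=4 if c!='wrist' else 1.5,fy=4 if c!='wrist' else 1.5,interpolation=2))
for a in [51,57,62,66,69.5]:
    robot.line_to(arc(np.radians(a),r,ry),velocity=.05);pr(a)
robot.pause(.4);pr('top');snap('i')
```

```text
51 [ 1.47  0.47 -5.43] 0.273 51.1 21.53
57 [ 0.91  1.77 -5.87] 0.272 57.2 22.02
62 [ 0.24  0.88 -6.34] 0.271 62.1 22.44
66 [ 2.2   1.47 -6.37] 0.275 66.2 22.82
69.5 [ 0.86  0.54 -6.09] 0.273 69.6 23.16
top [ 0.92  0.54 -6.49] 0.272 69.5 23.56
```

View pics/i_scene.png

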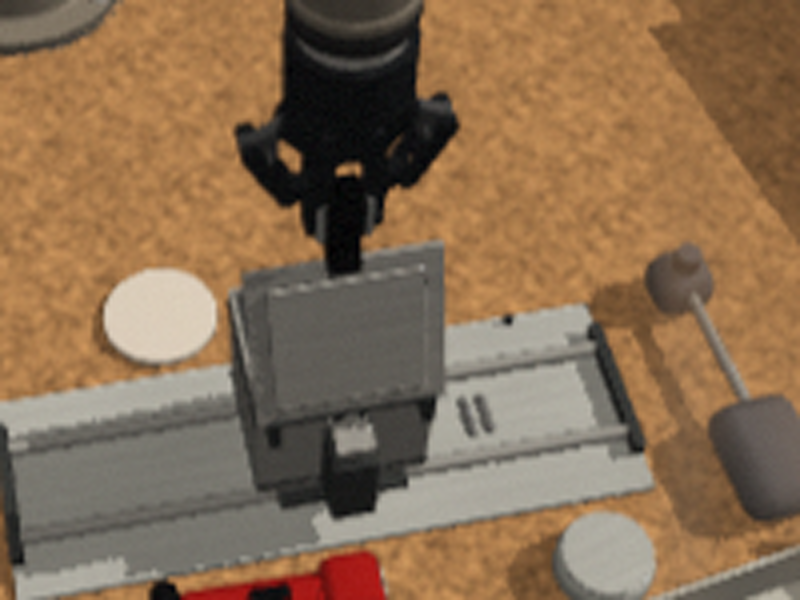

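View pics/i_wrist.png

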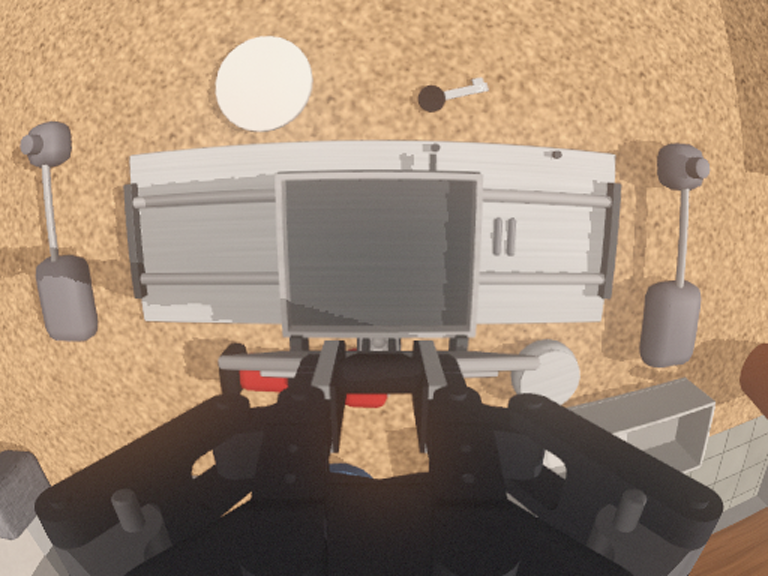

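```bash
cat > ang.py <<'E'
from h import *
def est(FL,FR,off=(190,90)):
    m=np.array([FL,FR])/4+np.array(off)-.37
    from scipy.optimize import least_squares
    def f(q):
        a,y=q; n=np.array([np.sin(a),np.cos(a)])*.003
        P=[W(hx-.122*np.cos(a)-n[0]*0,y+s*.067,hz+.122*np.sin(a)+n[1]*0) for s in(-1,1)]
        return (proj(P,'scene')-m).ravel()
    s=least_squares(f,[1,.008]);return np.degrees(s.x[0]),s.x[1],s.fun.round(1)
E
python3 -c "
from ang import *
print(est((245,271),(443,240)))"
```

```text
(np.float64(66.30405454700401), np.float64(0.011272409473815281), array([-0.6,  0.2,  0.6, -0.4]))
```

Run:
```python
from h import *
r,ry=np.load('grip.npy')
def pr(a):
    q=np.array(robot.current_tool_pos());x,y=railxy(q)
    print(a,fy().round(2),round(robot.current_finger_gap(),3),round(np.degrees(np.arctan2(q[2]+.002-hz,hx-x)),1),round(robot.current_time_s(),2))
def snap(n):
  for c in ['scene','wrist']:
    im=vision.grab_frame(c);im=im[90:240,190:390] if c=='scene' else im
    cv2.imwrite(f'pics/{n}_{c}.png',cv2.resize(im[:,:,::-1],None,fx=4 if c!='wrist' else 1.5,fy=4 if c!='wrist' else 1.5,interpolation=2))
robot.line_to(arc(np.radians(74),r,ry),velocity=.04);robot.pause(.4);pr(74);snap('j')
for a in [69,64,59,55,51]:
    robot.line_to(arc(np.radians(a),r,ry),velocity=.04);pr(a)
robot.pause(.6);pr('end');snap('k')
```

```text
74 [ 1.96  1.77 -5.5 ] 0.273 74.1 24.52
69 [ 2.14  5.78 -5.52] 0.272 69.8 25.12
64 [ 2.75  4.8  -2.9 ] 0.274 65.1 25.62
59 [2.2  0.81 4.35] 0.272 59.4 26.12
55 [ 1.38 -2.18  6.03] 0.269 54.9 26.55
51 [ 1.66 -2.69  4.96] 0.27 50.8 26.98
end [ 2.1  -3.52  6.85] 0.272 50.8 27.57
```

View pics/k_scene.png

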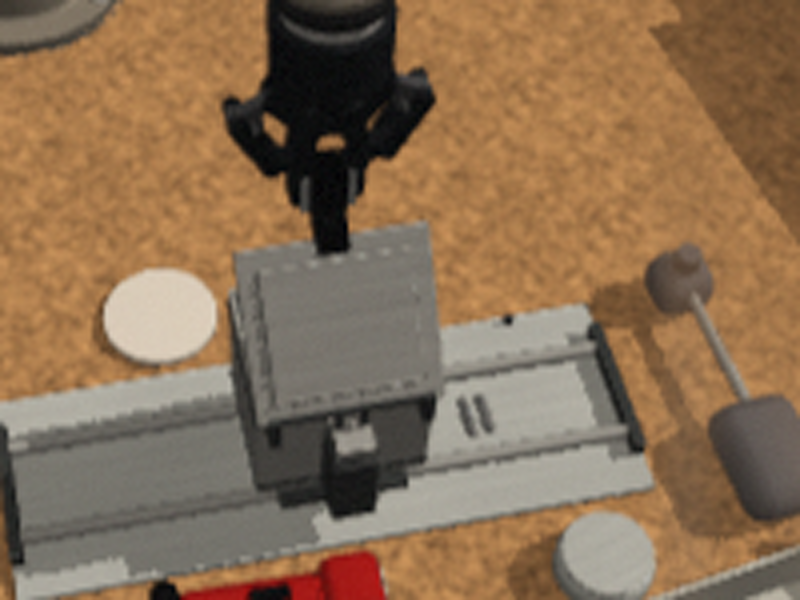

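View pics/k_wrist.png

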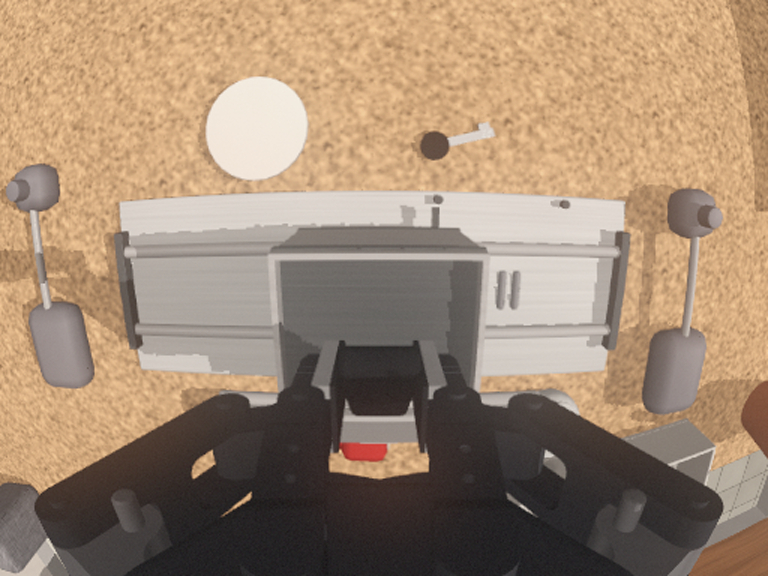

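View pics/j_scene.png

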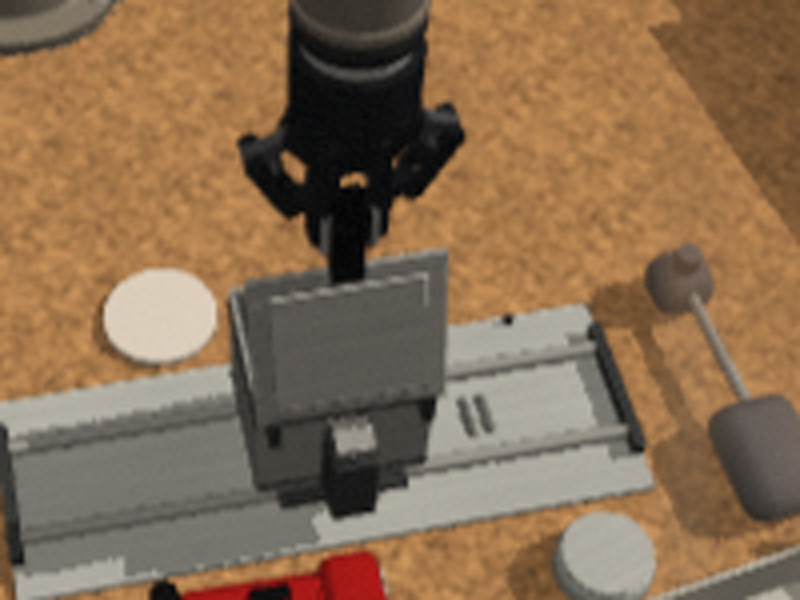

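```bash
python3 -c "
from ang import *
print(est((237,253),(428,224)));print(est((245,283),(447,252)))
print(robot.current_time_s(), robot.current_dq())"
```

```text
(np.float64(49.93360551825676), np.float64(0.010800143150705719), array([-0.7,  0.2,  0.7, -0.6]))
(np.float64(73.02998438405996), np.float64(0.009333917192544132), array([-0.4,  0.3,  0.4, -0.4]))
27.675 [-0.04741251 -0.01105872 -0.03729951  0.05561895  0.01094183  0.08806822
  0.07315408]
```

```bash
python3 -c "
from h import *
print(workorder.close_job(),robot.current_time_s())"
```

```text
the job is handed in; nothing more can be done
the job is handed in; nothing more can be done
```

The bin is in the next stop and the gripper is holding the lid at about 50°, just short of its balance point. I handed the job in at about 28 s of the 64 s allowed; it reported no verdict.

- **Slide:** I pushed the bin along the rail with its lid shut. The push force peaked at about 8.6 N at the ridge, then fell to about 1 N as the bin snapped in. Later wrist pictures still showed the bin's pointer standing at the first stud.
- **Lid:** I gripped the tab and raised it along its arc, holding at 74° by arm position (73° measured in the picture). I then eased it back to 50.8° by arm position (50° in the picture). The grip was unchanged and the arm nearly still when I handed in.
- **Other things:** nothing else on the shelf looked moved in the pictures, though I did not measure their positions.
- **Small disagreements:**
    - At the first hold past balance, the picture gave 66° against 69.5° from the arm, so I went on to 74° to be safe.
    - The same picture fit put the bin about 1 to 3 mm further along the rail than expected, within the ±6 mm allowed. The pointer and stud did not show this shift.

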